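# Mark the third bay and push the food pot home

## Robot

A 6-joint arm with a two-finger parallel gripper is mounted at the origin on a cart in front of the work surface, level with it; the furniture and walls round the work are solid. World frame = base frame: x ahead of the robot, y to its left, z up, the work surface at z = 0. Lengths are in m, angles in rad, forces in N, time in s.
With the tool pointing down it reaches from about 0.425 to 0.95 m from the base axis. Payload 3.5 kg.
Tool frame: the origin (TCP) lies on the centre line of the jaws, within the pads' length; the fingertips stand 14 mm ahead of it and the grasp point (between the pads) lies 5 mm behind it (ctrl.tip_reach is the distance from the TCP to the fingertips, in m); z points along the fingers, y is the line along which they close (so a half turn about z gives the same grasp; the last joint's range is limited). The gripper opens to 85 mm and grips with 20 to 120 N. Pads are 22 mm wide; open, the fingers measure 114 mm over their backs; the gripper's body (76 mm by 85 mm) begins 54 mm behind the grasp point. The pads swing forward as they close: fully open they stand 13 mm farther back than shut.
Start: joints at [-1.347, 0.286, 1.577, -0, 1.279, -0.15], TCP at [0.247, -0.628, 0.245] pointing down, gripper open.
Joint ranges: [-2.77, 2.77], [-0.9, 2.22], [0.21, 2.48], [-1.53, 4.67], [0.24, 2.81], [-2.84, 2.84]. Speed limits (rad/s): [2.79, 2.79, 3.14, 3.14, 3.14, 3.14].

## Interface

Orientations are given as a unit quaternion [x, y, z, w].
In Python, from plant import get_state, imaging, workorder, ctrl gives the robot as it stands. The module is installed in compiled form; this text tells all that it offers.
- The arm moves only by the shell command python3 -m jog 'ROWS' [FORCE]. ROWS is JSON, a list of rows, each a list of 7 numbers: the closure, from 0 (fully open) to 1 (shut), then the shift along the tool's x, y, z in mm, then the turn, a rotation vector about the tool's x, y, z in rad. In form: [[gripper, tx, ty, tz, ax, ay, az], ...]. A call has 1 to 12 rows; each row is the pose to reach, as a shift and turn from the pose commanded when the call began, along the tool's axes at that moment; what a row does not reach only later rows make up. A row lasts 1/10 s, in which the tool goes at most 50 mm and 8.59 degrees, less where a joint would pass 70% of its speed; a pose out of reach is approached as far as the arm can. A call with a gripper value outside its range is refused whole. The fingers move at their own pace and stop on an object; FORCE is the grip in N (left out, the last holds). Time passes only in rows, so rows that repeat a pose let the fingers close. It gives the time, the measured TCP pose, the force, the opening and the grip force at its end, in the units of the state.
- get_state(): the state, without advancing time (a new reading comes with each control period).
- imaging.read_camera(name): name is "scene" or "top" or "wrist"; returns a dict with "image" (420x560x3 uint8, blue, green, red), "fx", "fy", "cx", "cy" (pixels), "k1" (the pictures are not rectified: a ray, as slopes to the right and down, at radius r is drawn at 1 + k1 r^2 times it, then the intrinsics apply), "R" (3x3) and "t" (3): a world point X has camera coordinates R X + t; the wrist camera has in their place "tool_from_camera" (4x4, takes a point from camera to tool coordinates, whose origin is the TCP and whose axes are the flange's). Camera axes: x right, y down, z forward; pixel columns grow to the right and rows downward; lengths in m; the calibration is good to about 2 mm. A picture is of the moment at which its call begins: read the wrist's pose just before it. There is no depth.
- workorder.sign_off(): hands the job in; it is judged then, once.
The state is a dict: "time": time; "qpos": joint angles; "dq": joint speeds; "joint_efforts": joint torques, N m; "eef_pos": TCP position; "tcp_rot": TCP orientation; "contact_force": force on the tool from outside, world axes, zero at the start; "wrist_torque": the same for the moment, N m; "opening": opening from 0.0 (shut) to 1.0 (fully open); "finger_force": force on a finger pad.
Only numpy, scipy, OpenCV 4.12 (cv2) and the standard library are available. Lean on these libraries where they do the work, as an engineer would, in place of code of your own. Each camera call takes 0.05 s, during which the arm holds its last target. There are 200 camera calls.

## Task

Count the four bays of the wooden rack from its tall end panel. With a fingertip, run the grey marker along the rail to the middle of the third bay; then push the narrow food pot that stands on the worktop in front of the rack into this third bay until it is fully home against the back panel. Only push: keep the pot standing upright on the worktop, neither pinch nor lift anything, and leave the other pots, the bottle and the magnet cleaner where they are.

Things in the scene. Friction and masses are not known exactly. Their poses are not given: they have to be found in the camera images.
- rack: Light wooden rack fixed to the worktop, 304 mm long, no floor. Origin on the worktop at its middle; x points into the bays (away from the robot), y along the rack to the left. Four bays, centres at y = +114, +38, -38, -114 mm, 70 mm wide inside, open to the front. Dividers at y = +76, 0, -76 mm, 6 mm thick, 45 mm high, front edges at x = -19 mm. Back panel 62 mm high, inner face at x = +34 mm
- rail_mid (a point): Middle of the rack's steel rail, 8 mm thick, which runs along the rack's y above the back panel: rack x = +39 mm, y = 0, 78 mm above the worktop
- tall_end: The rack's tall end panel, 105 mm high, 6 mm thick, from which the bays are counted; it stands at one end or the other of the rack (rack y = +152 or -152 mm), front edge at x = -22 mm. Origin on the worktop on the panel's mid-plane, axes parallel to the rack's
- low_end: The low end panel at the rack's other end, 45 mm high, 6 mm thick. Origin and axes as for the tall one
- marker (a joint): Position of the marker along the rail in m: its y in the rack's frame, 0 at the rack's middle, growing towards +y; travel -0.13 to +0.13. It stays where it is left; about 1.5 N of friction
- marker_top (a point): Middle of the top of the marker, a grey upright tab on the rail: 22 mm (rack x) by 14 mm (rack y), top 130 mm above the worktop; the tab is free to be pushed on its flat sides from z = 90 to 130 mm
- pot_mid (a point): Centre, half-way up, of the food pot to be pushed: the narrow one with the red lid, round, 56 mm in diameter, 75 mm high, loose, standing on the worktop in front of the rack; z is its axis. Pushed home its centre is at rack x = +6 mm
- stored_1: Wide low food pot, 64 mm in diameter, 62 mm high, loose, standing in the end bay at rack y = +114 mm: leave alone. Origin at the centre of its underside
- stored_2: The same kind of pot in the end bay at rack y = -114 mm: leave alone
- dropper: Small brown dropper bottle, 33 mm across, 102 mm high, loose, on the worktop to one side of the food pot: leave alone. Origin at the centre of its underside
- magnet: Black magnet cleaner, 66 x 85 x 44 mm, loose, on the worktop to the other side of the food pot: leave alone. Origin at the centre of its underside
- pot: The same food pot; origin at the centre of its underside
Mind the look-alikes: they are no part of the job. What is meant by the pot is not green, white or yellow, and is the smaller of those in its own colour.

How it is judged:
By the outcome, as a careful person would: the job done as asked, in the order asked, and still so for the second after the job is handed in, with the robot touching nothing.
It also fails if it takes over 64 s, if anything falls off the work surface, if the arm or the gripper's body presses on something with over 40 N, if the wrist force passes 120 N, or if a joint passes its speed limit or range.

## Working session

There is one attempt and no reset: what is moved stays moved. The work goes in short steps, Python scripts to look and compute and a shell command to move; the robot and the scene stay as the last step left them, time stands still between calls to the robot, and variables do not carry over. Pictures are saved under pics/ and viewed, at most 12 in all, crops included, and the job is handed in when it is done.

```bash
mkdir -p pics; cat > h.py <<'E'
import numpy as np, cv2
from plant import get_state, imaging, workorder, ctrl
def ray(c,u,v):
    xd=np.array([(u-c['cx'])/c['fx'],(v-c['cy'])/c['fy']]); x=xd.copy()
    for _ in range(20): x=xd/(1+c['k1']*(x@x))
    d=c['R'].T@np.array([x[0],x[1],1]); o=-c['R'].T@c['t']; return o,d
def onz(c,u,v,z):
    o,d=ray(c,u,v); return o+d*(z-o[2])/d[2]
def proj(c,X):
    p=c['R']@np.array(X)+c['t']; s=p[:2]/p[2]; s=s*(1+c['k1']*(s@s)); return s*[c['fx'],c['fy']]+[c['cx'],c['cy']]
def cam(n):
    c=imaging.read_camera(n)
    for k in c:
        if k!='image': c[k]=np.array(c[k]) if isinstance(c[k],(list,tuple)) else c[k]
    return c
E
python3 - <<'E'
from h import *
for n in('scene','top'):
    c=cam(n); cv2.imwrite(f'pics/{n}0.png',c['image']); print(n,c['fx'],-c['R'].T@c['t'])
print(get_state(),ctrl.tip_reach)
E
```

```text
scene 535.2010378253166 [-0.19507764  0.77666068  0.6295027 ]
top 467.91899800140015 [0.41059089 0.06006543 1.13539717]
{'time': 0.1, 'qpos': array([-1.34698817e+00,  2.87078568e-01,  1.57807236e+00, -1.97861405e-05,
        1.27861965e+00, -1.49957529e-01]), 'dq': array([-0.00093747, -0.00099964, -0.00351979, -0.0003568 ,  0.00086892,
        0.00100945]), 'joint_efforts': array([ 1.49052732e-03, -4.07289040e+01, -2.93699849e+01, -1.08866918e-04,
        3.37820100e-03,  1.74717798e-05]), 'eef_pos': array([ 0.24637692, -0.62779946,  0.24406187]), 'tcp_rot': array([ 9.82587052e-01,  1.85799620e-01, -4.96654539e-05, -1.08787274e-03]), 'contact_force': array([-0.1077906 ,  0.56207935, -0.7630667 ]), 'wrist_torque': array([-0.01287455, -0.01608678,  0.0009296 ]), 'finger_force': 0.0, 'opening': 1.0029626338853894} 0.014
```

View pics/scene0.png

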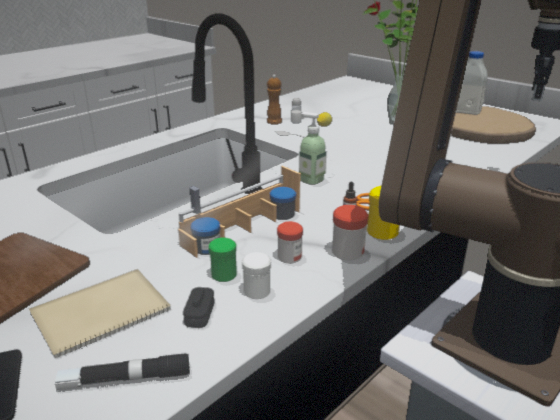

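View pics/top0.png

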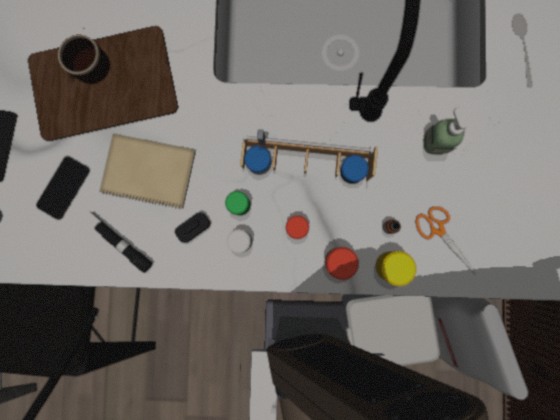

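The pictures show the tall panel at the -y end (scene ~(290,190), top ~(375,160)), so bay 3 is at rack y=+38. The marker is at top ~(262,133), near +y. The pot (small red lid) is at top ~(297,227). I'll zoom in for the rack pose.

```bash
python3 - <<'E'
from h import *
a=cv2.imread('pics/top0.png')[120:250,225:400]
b=cv2.imread('pics/scene0.png')[160:300,165:345]
cv2.imwrite('pics/z1.png',cv2.resize(a,None,fx=4.5,fy=4.5,interpolation=cv2.INTER_CUBIC)[:,:800])
cv2.imwrite('pics/z2.png',cv2.resize(b,None,fx=4.25,fy=4.25,interpolation=cv2.INTER_CUBIC)[:,:800])
E
```

```text
(no output)
```

View pics/z1.png

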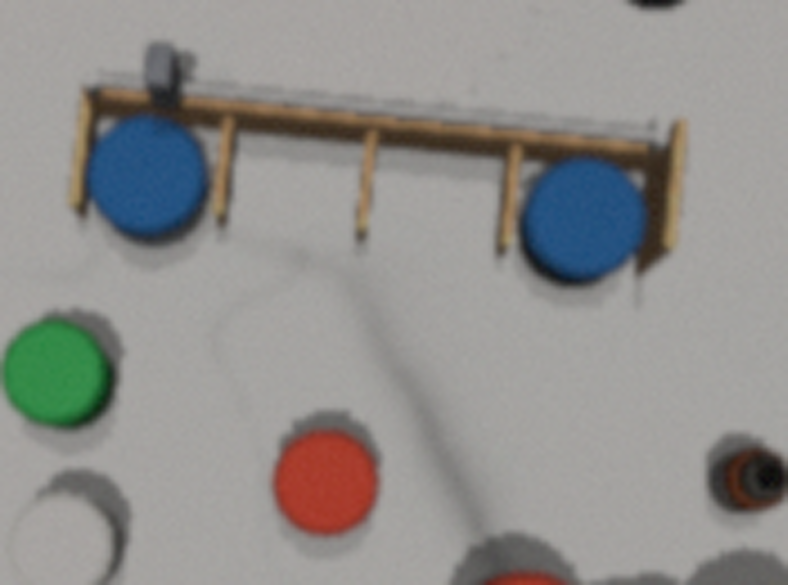

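View pics/z2.png

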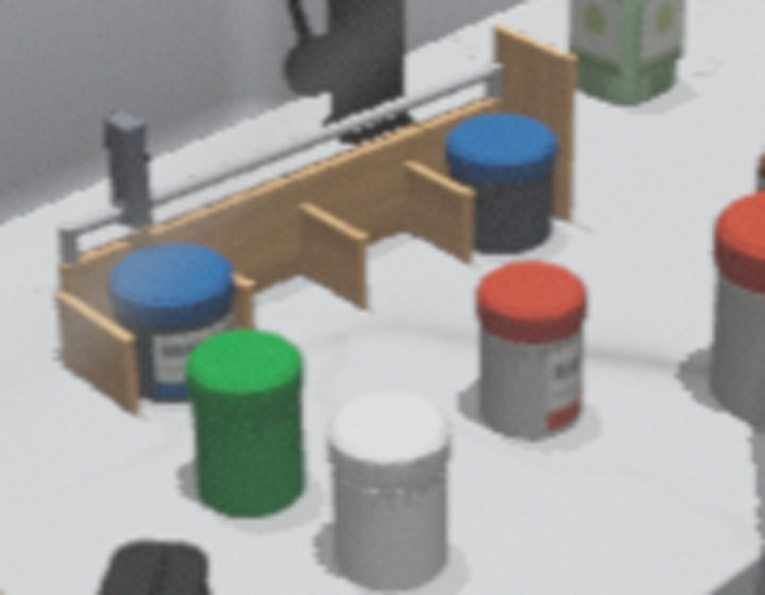

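```bash
cat > m.py <<'E'
from h import *
c=cam('top')
P=lambda u,v,z: onz(c,225+(u+.5)/4.5-.5,120+(v+.5)/4.5-.5,z)[:2]
f=np.array([P(221,222,.045),P(361,238,.045),P(503,252,.045),P(78,211,.045)])
loc=np.array([[-.019,.076],[-.019,0],[-.019,-.076],[-.022,.152]])
A=loc-loc.mean(0);B=f-f.mean(0)
th=np.arctan2((A[:,0]*B[:,1]-A[:,1]*B[:,0]).sum(),(A*B).sum())
R=np.array([[np.cos(th),-np.sin(th)],[np.sin(th),np.cos(th)]]); o=f.mean(0)-R@loc.mean(0)
print('th',th,'o',o,'res mm',(f-(loc@R.T+o))*1e3)
hsv=cv2.cvtColor(c['image'],cv2.COLOR_BGR2HSV)
def blob(m,box,z):
    k=np.zeros_like(m);u0,v0,u1,v1=box;k[v0:v1,u0:u1]=m[v0:v1,u0:u1]
    M=cv2.moments(k,True); return onz(c,M['m10']/M['m00'],M['m01']/M['m00'],z)[:2],M['m00']
red=((hsv[...,0]<10)|(hsv[...,0]>170)).astype('u1')*(hsv[...,1]>130)
blue=cv2.inRange(hsv,(95,120,40),(125,255,255))
p,n=blob(red.astype('uint8'),(280,210,315,245),.075); pot=p
print('pot',p,n,'rack',R.T@(p-o))
for nm,b in(('s1',(243,140,275,178)),('s2',(338,150,372,186))):
    p,n=blob(blue,b,.062); print(nm,p,n,R.T@(p-o))
# scene check
s=cam('scene'); hs=cv2.cvtColor(s['image'],cv2.COLOR_BGR2HSV)
for L,z in(([-.019,0],.045),([-.019,-.076],.045),([-.022,-.152],.105),([-.022,.152],.045)):
    print('z2 proj',L,(proj(s,[*(R@L+o),z])-[165,160])*4.25)
print('z2 pot', (proj(s,[*pot,.075])-[165,160])*4.25)
# marker: top centre in top ~ (160,62) and scene z2 (126,120)
print('marker top', R.T@(P(158,60,.13)-o)); 
q=onz(s,165+126/4.25,160+119/4.25,.13)[:2]; print('marker scene',q,R.T@(q-o))
for y in(.13,.115,.1,.038): print(y,(proj(c,[*(R@[.039,y]+o),.13])-[225,120])*4.5,(proj(s,[*(R@[.039,y]+o),.13])-[165,160])*4.25)
for L in ([.039,.15],[.039,.038],[-.1,.038],[.006,.038]): print('rack->world',L,R@L+o)
E
python3 m.py
```

```text
th -0.08718256528540325 o [0.5936567  0.04006626] res mm [[-0.31505672 -1.39533434]
 [-0.41695838  0.94795643]
 [ 0.59674491  2.6011748 ]
 [ 0.13527019 -2.15379689]]
pot [0.44587122 0.05814847] 395.0 rack [-0.14879865  0.00514553]
s1 [0.60155648 0.15428502] 531.0 [-0.0020755   0.11447281]
s2 [ 0.58418317 -0.07058031] 563.0 [ 0.00019669 -0.11105122]
z2 proj [-0.019, 0] [369.65264891 241.27851964]
z2 proj [-0.019, -0.076] [476.00749086 197.2140465 ]
z2 proj [-0.022, -0.152] [581.15380051  61.90467632]
z2 proj [-0.022, 0.152] [135.03980478 342.25905251]
z2 pot [528.94230107 286.51079182]
marker top [0.04352169 0.10876356]
marker scene [0.64413489 0.14332554] [0.04129547 0.10726235]
0.13 [111.85111611  62.70743788] [ 90.44042909 133.66155649]
0.115 [142.42595315  65.98891673] [115.69555265 124.92902328]
0.1 [173.03483108  69.27588486] [140.55886443 116.32954345]
0.038 [299.90172418  82.91920029] [239.37872718  82.12684441]
rack->world [0.039, 0.15] [0.6455694  0.18610075]
rack->world [0.039, 0.038] [0.63581732 0.07452612]
rack->world [-0.1, 0.038] [0.49734524 0.08662915]
rack->world [0.006, 0.038] [0.60294265 0.07739951]
```

```bash
cat > g.py <<'E'
import sys
from h import *
from scipy.spatial.transform import Rotation as Rn
TH=-0.0872; O=np.array([.5937,.0401])
Rk=np.array([[np.cos(TH),-np.sin(TH)],[np.sin(TH),np.cos(TH)]])
def rack(p): return Rk.T@(np.array(p)[:2]-O)
if __name__=='__main__':
    s=get_state(); T=Rn.from_quat(s['tcp_rot'])
    rx,ry,z=map(float,sys.argv[1:4]); yaw=TH+np.radians(float(sys.argv[4]) if len(sys.argv)>4 else 0)
    W=Rn.from_matrix(np.array([[np.cos(yaw),np.sin(yaw),0],[np.sin(yaw),-np.cos(yaw),0],[0,0,-1]]))
    t=np.array([*(Rk@[rx,ry]+O),z])
    print('t',s['time'],'at rack mm',(rack(s['eef_pos'])*1e3).round(1),'z',s['eef_pos'][2].round(4),'F',s['contact_force'].round(1),'op',round(s['opening'],2))
    print('shift',(T.inv().apply(t-s['eef_pos'])*1e3).round(1),'turn',(T.inv()*W).as_rotvec().round(4),'target',t)
E
python3 g.py .040 .150 .244
```

```text
t 0.2 at rack mm [-287.8 -695.8] z 0.2444 F [-0.3  0.5  0.1] op 1.0
shift [ 669.8 -611.7    1.5] turn [-1.60e-03  1.00e-04  4.61e-01] target [0.64661145 0.18604649 0.244     ]
```

```bash
python3 -m jog '[[1,670,-612,0,0,0,0.461],[1,670,-612,0,0,0,0.461],[1,670,-612,0,0,0,0.461],[1,670,-612,0,0,0,0.461],[1,670,-612,0,0,0,0.461],[1,670,-612,0,0,0,0.461],[1,670,-612,0,0,0,0.461],[1,670,-612,0,0,0,0.461],[1,670,-612,0,0,0,0.461],[1,670,-612,0,0,0,0.461],[1,670,-612,0,0,0,0.461],[1,670,-612,0,0,0,0.461]]'; python3 g.py .040 .150 .244
```

```text
time: 1.4
eef_pos: [0.5116, -0.0878, 0.2455]
tcp_rot: [0.999, -0.044, 0.0, 0.0]
contact_force: [0.6, -0.1, 0.4]
opening: 0.003
finger_force: 0.0
t 1.4 at rack mm [ -70.7 -134.6] z 0.2455 F [ 0.6 -0.1  0.4] op 0.0
shift [ 110.7 -284.6    1.4] turn [ 0.0002 -0.0005  0.    ] target [0.64661145 0.18604649 0.244     ]
```

```bash
python3 -m jog '[[1,111,-285,0,0,0,0],[1,111,-285,0,0,0,0],[1,111,-285,0,0,0,0],[1,111,-285,0,0,0,0],[1,111,-285,0,0,0,0],[1,111,-285,0,0,0,0],[1,111,-285,0,0,0,0],[1,111,-285,0,0,0,0],[1,111,-285,0,0,0,0],[1,111,-285,0,0,0,0]]'; python3 g.py .040 .150 .114; python3 - <<'E'
from h import *
s=cam('scene');t=cam('top')
a=cv2.resize(s['image'][110:250,130:320],None,fx=2.1,fy=2.1); b=cv2.resize(t['image'][90:230,200:390],None,fx=2.1,fy=2.1)
cv2.imwrite('pics/a1.png',np.hstack([a,b])[:,:800])
E
```

```text
time: 2.4
eef_pos: [0.6462, 0.1829, 0.2454]
tcp_rot: [0.999, -0.044, -0.0, 0.0]
contact_force: [-0.7, -0.6, 1.4]
opening: -0.003
finger_force: 0.0
t 2.4 at rack mm [ 39.9 146.8] z 0.2454 F [-0.7 -0.6  1.4] op -0.0
shift [  0.2  -3.3 131.4] turn [ 0.0004  0.0002 -0.0017] target [0.64661145 0.18604649 0.114     ]
```

View pics/a1.png

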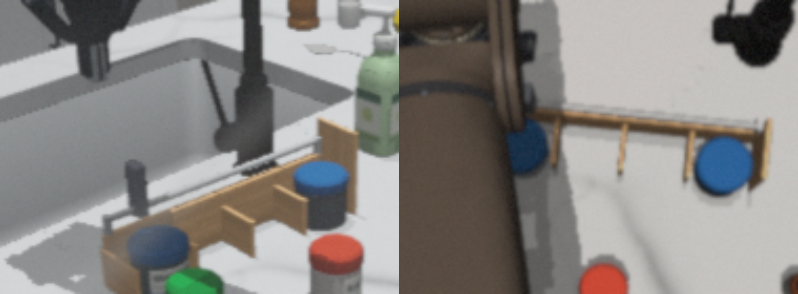

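The closed fingers (left half, ~(93,65)) are above and left of the marker (~(136,188)), and the marker is untouched. I'll descend beside it.

```bash
python3 -m jog '[[1,0,-4,40,0,0,0],[1,0,-4,80,0,0,0],[1,0,-4,110,0,0,0],[1,0,-4,130,0,0,0],[1,0,-4,130,0,0,0],[1,0,-4,130,0,0,0],[1,0,-4,130,0,0,0]]'; python3 g.py .040 .060 .114; python3 - <<'E'
from h import *
s=cam('scene')
cv2.imwrite('pics/a2.png',cv2.resize(s['image'][150:270,140:310],None,fx=4,fy=4,interpolation=cv2.INTER_CUBIC))
E
```

```text
time: 3.2
eef_pos: [0.6483, 0.1881, 0.1179]
tcp_rot: [0.999, -0.044, 0.002, -0.0]
contact_force: [-0.1, 0.2, 0.4]
opening: -0.001
finger_force: 0.0
t 3.2 at rack mm [ 41.5 152.2] z 0.1179 F [-0.1  0.2  0.4] op -0.0
shift [-1.5 92.2  3.8] turn [-0.0009 -0.0038 -0.0006] target [0.63877339 0.09638845 0.114     ]
```

View pics/a2.png

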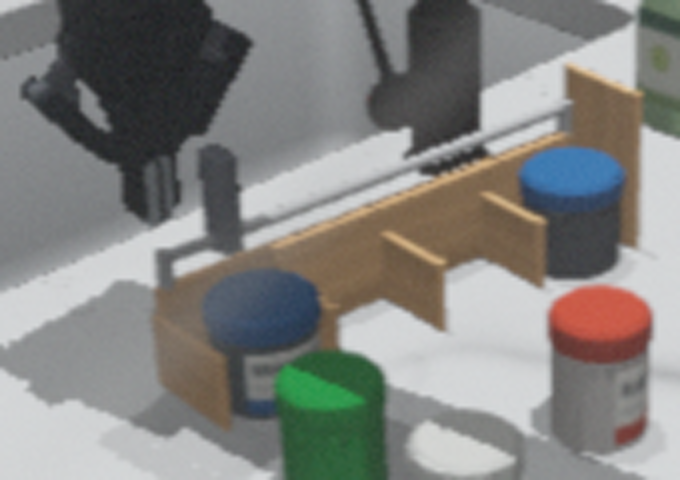

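The fingertip (~(155,215)) is beside the marker (top ~(215,150)) at a suitable height and clear of it. I'll push along -y.

```bash
python3 -m jog '[[1,-1.5,15,0,0,0,0],[1,-1.5,25,0,0,0,0],[1,-1.5,35,0,0,0,0],[1,-1.5,45,0,0,0,0],[1,-1.5,55,0,0,0,0],[1,-1.5,65,0,0,0,0],[1,-1.5,72,0,0,0,0],[1,-1.5,76,0,0,0,0],[1,-1.5,78,0,0,0,0],[1,-1.5,78,0,0,0,0]]'; python3 g.py .040 .060 .118; python3 - <<'E'
from h import *
s=cam('scene')
cv2.imwrite('pics/a3.png',cv2.resize(s['image'][150:270,140:310],None,fx=4,fy=4,interpolation=cv2.INTER_CUBIC))
E
```

```text
time: 4.25
eef_pos: [0.6382, 0.1103, 0.1149]
tcp_rot: [0.999, -0.044, -0.001, 0.0]
contact_force: [-0.2, 0.2, -0.5]
opening: 0.002
finger_force: 0.0
t 4.25 at rack mm [38.2 73.8] z 0.1149 F [-0.2  0.2 -0.5] op 0.0
shift [ 1.8 13.8 -3.1] turn [ 0.0008  0.0013 -0.    ] target [0.63877339 0.09638845 0.118     ]
```

View pics/a3.png

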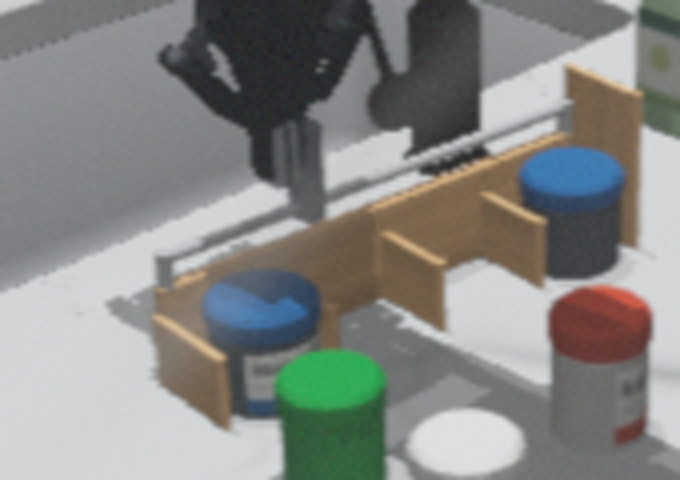

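The marker (~(307,215)) has moved with the finger (~(270,170)) to just short of the target. I'll calculate its y from the shift in its bottom corner.

```bash
python3 - <<'E'
from g import *
s=cam('scene'); p=lambda u,v:(140+(u+.5)/4-.5,150+(v+.5)/4-.5)
for u,v in((241,247),(325,218)): print(rack(onz(s,*p(u,v),.083)))
for y in (.108,.05,.047,.044,.038): print(y,[((proj(s,[*(Rk@[x,y+d]+O),z])-[140,150])*4).round() for x,d,z in((.028,-.007,.09),(.028,-.007,.13),(.05,-.007,.13))])
E
```

```text
[0.02047368 0.11185327]
[0.01775137 0.05775264]
0.108 [array([247., 223.]), array([242., 157.]), array([219., 143.])]
0.05 [array([333., 191.]), array([330., 126.]), array([306., 114.])]
0.047 [array([338., 189.]), array([334., 125.]), array([311., 112.])]
0.044 [array([342., 188.]), array([339., 123.]), array([315., 111.])]
0.038 [array([350., 185.]), array([347., 120.]), array([324., 108.])]
```

```bash
python3 -m jog '[[1,0,6,0,0,0,0],[1,0,11,0,0,0,0],[1,0,14,0,0,0,0],[1,0,15,0,0,0,0],[1,0,15,0,0,0,0],[1,0,15,0,0,0,0]]'; python3 g.py .040 .085 .118;python3 -m jog '[[1,0,-8,0,0,0,0],[1,0,-20,0,0,0,0],[1,0,-30,0,0,0,0],[1,0,-30,-40,0,0,0],[1,0,-30,-80,0,0,0],[1,-50,-30,-80,0,0,0],[1,-100,-30,-80,0,0,0],[1,-150,-30,-80,0,0,0],[0.4,-200,0,-80,0,0,0],[0.4,-215,30,-80,0,0,0],[0.4,-215,45,-80,0,0,0],[0.4,-215,45,-80,0,0,0]]'; python3 - <<'E'
from g import *
s=cam('scene')
t=cam('top')
a=cv2.resize(s['image'][140:270,140:310],None,fx=4,fy=4,interpolation=cv2.INTER_CUBIC)
cv2.imwrite('pics/a4.png',a)
E
python3 g.py -.175 .005 .12
```

```text
time: 4.95
eef_pos: [0.6375, 0.0954, 0.1156]
tcp_rot: [0.999, -0.044, 0.0, 0.0]
contact_force: [-0.3, -0.3, 0.3]
opening: -0.0
finger_force: 0.0
t 4.95 at rack mm [38.8 58.9] z 0.1156 F [-0.3 -0.3  0.3] op -0.0
shift [  1.2 -26.1  -2.4] turn [ 0.0007 -0.0006  0.0001] target [0.64095063 0.12129346 0.118     ]
time: 6.15
eef_pos: [0.4188, 0.0693, 0.1958]
tcp_rot: [0.999, -0.044, 0.001, 0.0]
contact_force: [-1.4, 0.1, -0.3]
opening: 0.6
finger_force: 0.0
t 6.25 at rack mm [-176.    14.8] z 0.1959 F [-0.7 -0.7  0.4] op 0.6
shift [ 0.9  9.9 75.9] turn [-0.0004 -0.0012 -0.0002] target [0.41980036 0.06032167 0.12      ]
```

View pics/a4.png

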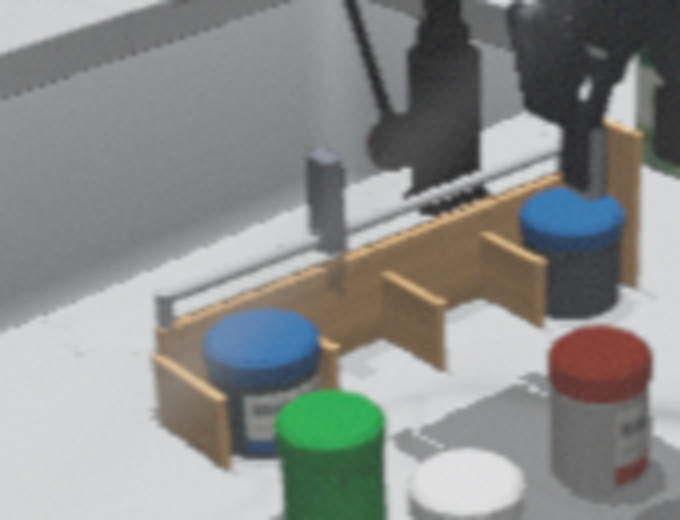

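The marker is free, with its top centre at ~(325,155), and it stands over bay 3. I'll quantify its position.

```bash
python3 - <<'E'
from g import *
s=cam('scene'); p=lambda u,v:(140+(u+.5)/4-.5,140+(v+.5)/4-.5)
print('marker top',rack(onz(s,*p(324,154),.13)))
for y in(.044,.038,.032): print(y,(proj(s,[*(Rk@[.039,y]+O),.13])-[140,140])*4)
print('dividers',[rack(onz(s,*p(*q),.045)) for q in((442,304),(544,264))], 'rail ends', [rack(onz(s,*p(*q),.078)) for q in((165,298),(560,150))])
t=cam('top'); g=cv2.cvtColor(t['image'],cv2.COLOR_BGR2GRAY)
cv2.imwrite('pics/t5.png',cv2.resize(t['image'][120:260,225:400],None,fx=4.2,fy=4.2,interpolation=cv2.INTER_CUBIC))
E
```

```text
marker top [0.04513401 0.03532777]
0.044 [316.450715   160.32087956]
0.038 [325.20031051 157.29122708]
0.032 [333.89800094 154.27923161]
dividers [array([-0.01204758, -0.00032613]), array([-0.01393706, -0.07624135])] rail ends [array([0.04526059, 0.14453751]), array([ 0.04596755, -0.1426783 ])]
```

View pics/t5.png

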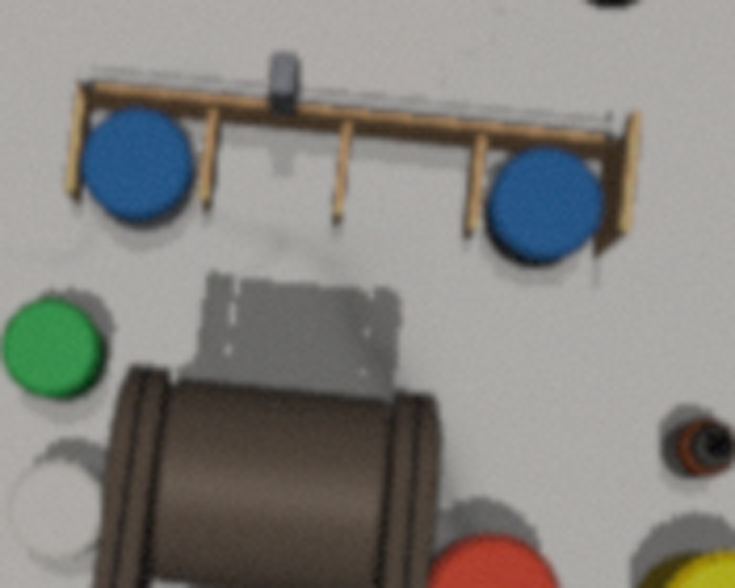

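```bash
python3 -m jog '[[0.4,-2,9,0,0,0,0],[0.4,-2,9,40,0,0,0],[0.4,-2,9,80,0,0,0],[0.4,-2,9,93,0,0,0],[0.4,-2,9,93,0,0,0],[0.4,-2,9,93,0,0,0],[0.4,-2,9,93,0,0,0]]'; python3 g.py -.178 .005 .035; python3 - <<'E'
from g import *
t=cam('top'); s=cam('scene'); w=cam('wrist')
print('marker top view',rack(onz(t,225+284/4.2,120+70/4.2,.13)))
a=cv2.resize(s['image'][190:290,220:340],None,fx=3.3,fy=3.3,interpolation=cv2.INTER_CUBIC); b=cv2.resize(w['image'],(440,330))
cv2.imwrite('pics/a6.png',np.hstack([a[:330],b])[:,:800])
E
```

```text
time: 7.05
eef_pos: [0.4177, 0.0608, 0.1038]
tcp_rot: [0.999, -0.043, 0.001, 0.0]
contact_force: [0.1, -0.9, 0.3]
opening: 0.6
finger_force: 0.0
t 7.05 at rack mm [-177.1    5.3] z 0.1038 F [ 0.1 -0.9  0.3] op 0.6
shift [-1.1  0.3 68.8] turn [ 0.     -0.0029  0.0002] target [0.41681176 0.06058294 0.035     ]
marker top view [0.04306224 0.03629125]
```

View pics/a6.png

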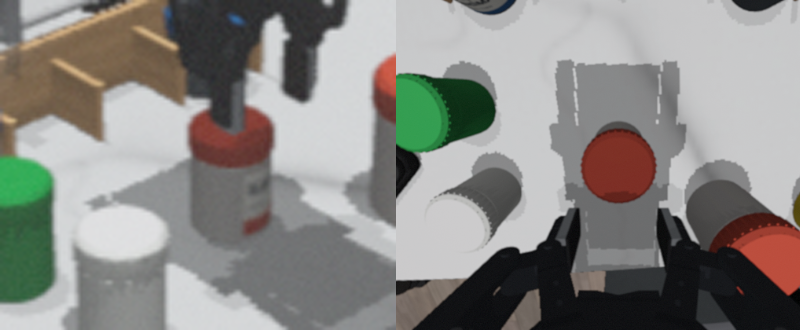

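The pot lid (wrist ~(619,167)) is centred between the fingers (568 and 672). The big red can at the right, wrist ~(750,265), is close to the linkage, so I'll check the clearance before descending.

```bash
python3 - <<'E'
from g import *
t=cam('top');s=cam('scene')
im=cv2.imread('pics/top0.png'); h=cv2.cvtColor(im,cv2.COLOR_BGR2HSV)
m=(((h[...,0]<10)|(h[...,0]>170))&(h[...,1]>130)).astype('uint8'); m[:,:320]=0;m[:240]=0;m[:,365:]=0
c=max(cv2.findContours(m,0,2)[0],key=cv2.contourArea);(u,v),r=cv2.minEnclosingCircle(c)
for z in(.09,.1,.11,.12,.13):
    P=onz(t,u,v,z); e=onz(t,u+r,v,z); print(z,P[:2].round(4),'r',np.linalg.norm(P-e).round(4),'scene px',proj(s,[P[0],P[1],z]).round(),proj(s,[P[0],P[1],0]).round())
E
```

```text
0.09 [ 0.3676 -0.0419] r 0.036 scene px [349. 217.] [347. 253.]
0.1 [ 0.368  -0.0409] r 0.0357 scene px [349. 213.] [346. 253.]
0.11 [ 0.3684 -0.0399] r 0.0353 scene px [349. 208.] [346. 253.]
0.12 [ 0.3688 -0.039 ] r 0.035 scene px [349. 204.] [346. 253.]
0.13 [ 0.3692 -0.038 ] r 0.0347 scene px [349. 200.] [345. 253.]
```

```bash
python3 -m jog '[[0.4,-2,0,20,0,0,0],[0.4,-2,0,40,0,0,0],[0.4,-2,0,55,0,0,0],[0.4,-2,0,66,0,0,0],[0.4,-2,0,66,0,0,0],[0.4,-2,0,66,0,0,0]]'; python3 g.py -.178 .005 .035
```

```text
time: 7.9
eef_pos: [0.4148, 0.0611, 0.0367]
tcp_rot: [0.999, -0.044, 0.0, 0.0]
contact_force: [-0.5, -0.1, 0.5]
opening: 0.606
finger_force: 0.0
t 7.9 at rack mm [-180.1    5.3] z 0.0367 F [-0.5 -0.1  0.5] op 0.61
shift [2.1 0.3 1.7] turn [ 0.     -0.0004  0.    ] target [0.41681176 0.06058294 0.035     ]
```

```bash
python3 -m jog '[[0.4,6,0,0,0,0,0],[0.4,12,-2,0,0,0,0],[0.4,18,-6,0,0,0,0],[0.4,25,-10,0,0,0,0],[0.4,32,-15,0,0,0,0],[0.4,39,-20,0,0,0,0],[0.4,46,-25,0,0,0,0],[0.4,53,-29,0,0,0,0],[0.4,59,-32,0,0,0,0],[0.4,64,-33,0,0,0,0],[0.4,68,-33,0,0,0,0],[0.4,68,-33,0,0,0,0]]'; python3 g.py -.13 .038 .037;  python3 -m jog '[[0.4,-7,0,0,0,0,0],[0.4,-20,0,0,0,0,0],[0.6,-25,0,0,0,0,0],[0.65,-25,0,0,0,0,0],[0.65,-25,0,0,0,0,0],[0.65,-25,0,0,0,0,0]]'; python3 g.py -.03 .038 .037; python3 - <<'E'
from g import *
w=cam('wrist'); t=cam('top')
cv2.imwrite('pics/a7.png',np.hstack([cv2.resize(w['image'],(440,330)),cv2.resize(t['image'][120:260,230:382],(358,330))]))
E
```

```text
time: 9.1
eef_pos: [0.4859, 0.0885, 0.0365]
tcp_rot: [0.999, -0.044, 0.001, -0.0]
contact_force: [-2.3, 0.5, 2.8]
opening: 0.601
finger_force: 3.4
t 9.1 at rack mm [-111.6   38.9] z 0.0365 F [-2.3  0.5  2.8] op 0.6
shift [-18.4   0.9  -0.6] turn [-0.0008 -0.0011  0.    ] target [0.46750334 0.08927726 0.037     ]
time: 9.7
eef_pos: [0.4606, 0.0902, 0.0366]
tcp_rot: [0.999, -0.044, 0.0, -0.0]
contact_force: [0.1, 0.4, -0.3]
opening: 0.348
finger_force: 0.0
t 9.7 at rack mm [-137.    38.3] z 0.0366 F [ 0.1  0.4 -0.3] op 0.35
shift [107.    0.3  -0.3] turn [-0.0001 -0.001  -0.0001] target [0.56712339 0.0805683  0.037     ]
```

View pics/a7.png

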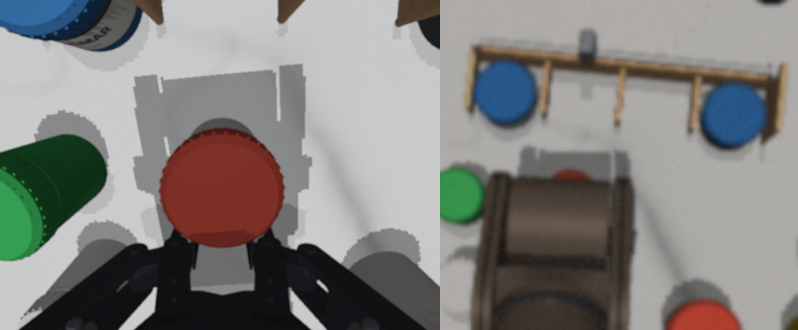

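The pot lid (wrist ~(222,190)) is centred between the fingers and lined up with the bay, whose dividers are at ~155 and ~285. I'll push it in.

```bash
python3 -m jog '[[0.65,8,0,0,0,0,0],[0.65,16,0,0,0,0,0],[0.65,25,0,0,0,0,0],[0.65,34,0,0,0,0,0],[0.65,43,0,0,0,0,0],[0.65,52,0,0,0,0,0],[0.65,61,0,0,0,0,0],[0.65,70,0,0,0,0,0],[0.65,78,0,0,0,0,0],[0.65,86,0,0,0,0,0],[0.65,92,0,0,0,0,0],[0.65,94,0,0,0,0,0]]'; python3 g.py -.03 .038 .037; python3 -m jog '[[0.65,3,0,0,0,0,0],[0.65,6,0,0,0,0,0],[0.65,7,0,0,0,0,0],[0.65,7,0,0,0,0,0]]'; python3 g.py -.03 .038 .037
```

```text
time: 11.0
eef_pos: [0.5546, 0.082, 0.0364]
tcp_rot: [0.999, -0.044, 0.0, -0.0]
contact_force: [-0.6, 0.2, 0.2]
opening: 0.347
finger_force: 0.2
t 11.0 at rack mm [-42.6  38.3] z 0.0364 F [-0.6  0.2  0.2] op 0.35
shift [12.6  0.3 -0.6] turn [-0.     -0.0005 -0.0001] target [0.56712339 0.0805683  0.037     ]
time: 11.4
eef_pos: [0.5608, 0.0814, 0.0364]
tcp_rot: [0.999, -0.044, 0.0, -0.0]
contact_force: [-0.9, -0.6, -0.1]
opening: 0.354
finger_force: 0.1
t 11.4 at rack mm [-36.3  38.3] z 0.0364 F [-0.9 -0.6 -0.1] op 0.35
shift [ 6.3  0.3 -0.6] turn [-0.     -0.0001  0.    ] target [0.56712339 0.0805683  0.037     ]
```

Next come small steps until the force rises.

```bash
for i in 1 2 3; do :; done; python3 -m jog '[[0.65,2,0,0,0,0,0],[0.65,3,0,0,0,0,0],[0.65,3,0,0,0,0,0]]' | grep -E 'pos|force'; python3 -m jog '[[0.65,1,0,0,0,0,0],[0.65,2,0,0,0,0,0],[0.65,2,0,0,0,0,0]]'| grep -E 'pos|force';  python3 g.py -.03 .038 .037
```

```text
eef_pos: [0.5639, 0.0812, 0.0364]
contact_force: [-0.1, -0.6, -0.5]
finger_force: 0.1
eef_pos: [0.5659, 0.081, 0.0364]
contact_force: [0.2, 0.3, -0.8]
finger_force: 0.1
t 12.0 at rack mm [-31.2  38.3] z 0.0364 F [ 0.2  0.3 -0.8] op 0.35
shift [ 1.2  0.3 -0.6] turn [-0.     -0.0003 -0.    ] target [0.56712339 0.0805683  0.037     ]
```

```bash
python3 -m jog '[[0.65,1,0,0,0,0,0],[0.65,2,0,0,0,0,0],[0.65,2,0,0,0,0,0]]' | grep -E 'pos|force'; python3 -m jog '[[0.65,1,0,0,0,0,0],[0.65,1.5,0,0,0,0,0],[0.65,1.5,0,0,0,0,0]]'| grep -E 'pos|force';  python3 g.py -.03 .038 .037
```

```text
eef_pos: [0.567, 0.0809, 0.036]
contact_force: [-2.5, 0.2, 1.1]
finger_force: 0.3
eef_pos: [0.5673, 0.0809, 0.0357]
contact_force: [-6.6, 0.1, 3.0]
finger_force: 0.7
t 12.6 at rack mm [-29.9  38.4] z 0.0357 F [-6.6  0.1  3. ] op 0.35
shift [-0.1  0.4 -1.3] turn [0.0002 0.0054 0.0001] target [0.56712339 0.0805683  0.037     ]
```

The force rose to 6.6 N at TCP x = -30 mm, where I expected contact (-29), so the pot is home. I'll back off and check.

```bash
python3 -m jog '[[0.65,-5,0,0,0,0,0],[0.65,-20,0,0,0,0,0],[0.65,-45,0,0,0,0,0],[0.65,-60,0,0,0,0,0],[0.65,-60,0,-40,0,0,0],[0.65,-60,0,-90,0,0,0],[0.65,-60,0,-140,0,0,0],[0.65,-60,50,-170,0,0,0],[0.65,-60,100,-170,0,0,0],[0.65,-60,150,-170,0,0,0],[0.65,-60,190,-170,0,0,0],[0.65,-60,190,-170,0,0,0]]'; python3 - <<'E'
from g import *
t=cam('top');s=cam('scene')
h=cv2.cvtColor(t['image'],cv2.COLOR_BGR2HSV); m=(((h[...,0]<10)|(h[...,0]>170))&(h[...,1]>120)).astype('uint8'); m[:130]=0;m[205:]=0;m[:,:270]=0;m[:,325:]=0
M=cv2.moments(m,True)
if M['m00']>20: print('pot',rack(onz(t,M['m10']/M['m00'],M['m01']/M['m00'],.075)),M['m00'])
cv2.imwrite('pics/a8.png',np.hstack([cv2.resize(s['image'][140:320,130:350],(440,360)),cv2.resize(t['image'][110:265,170:325],(360,360))]))
E
```

```text
time: 13.8
eef_pos: [0.4933, -0.1085, 0.2074]
tcp_rot: [0.999, -0.047, 0.002, 0.002]
contact_force: [-0.6, 1.0, 0.4]
opening: 0.352
finger_force: 0.0
pot [0.0025727  0.03727278] 441.0
```

View pics/a8.png

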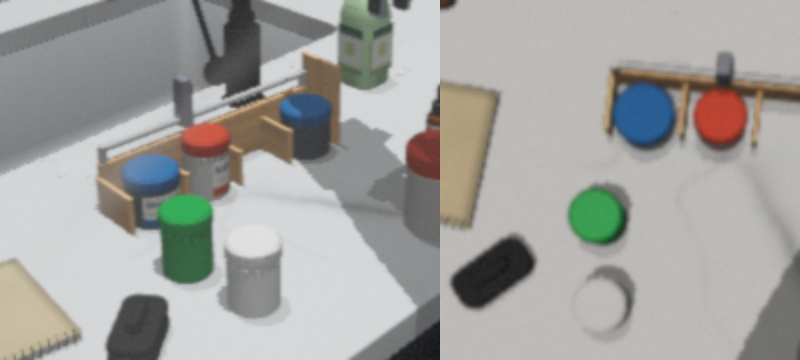

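The pot lid (top view ~(720,115)) stands upright in bay 3, with the marker (~(725,68)) above it and the other items undisturbed. Handing in.

```bash
python3 -c "
from plant import workorder
print(workorder.sign_off())"
```

```text
the job is handed in; nothing more can be done
None
```

I moved the marker to the middle of the third bay (within about 2 mm), then pushed the narrow red-lidded pot in upright until it stopped firmly against the back panel. I handed the job in at about 14 s; sign-off returned no verdict.

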